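# Open the tester-pot mixer and free the pot

## Robot

A 6-joint arm with a two-finger parallel gripper is mounted at the origin on the work surface; the furniture and walls round the work are solid. World frame = base frame: x ahead of the robot, y to its left, z up, the work surface at z = 0. Lengths are in mm, angles in rad, forces in N, time in s.
With the tool pointing down it reaches from about 300 to 775 mm from the base axis. Payload 14.6 kg.
Tool frame: the origin (TCP) lies midway between the tips of the shut fingers; the grasp point (between the pads) lies 19 mm behind it (manip.grip_depth is the distance from the TCP to the grasp point, in mm); x points along the fingers, y is the direction in which the jaws open and shut, and the axes are right-handed (so a half turn about x gives the same grasp; the last joint's range is limited). The gripper opens to 94 mm and grips with 3 to 60 N. Pads are 16 mm wide; open, the fingers measure 119 mm over their backs; the gripper's body (75 mm by 177 mm) begins 78 mm behind the grasp point.
Start: joints at [-1.198, 0.3, 1.521, -0, 1.321, -0.067], TCP at [234.159, -497.653, 185.046] pointing down, gripper open.
Joint ranges: [-3.03, 3.03], [-0.79, 2.21], [0.23, 2.52], [-1.04, 4.18], [0, 3.07], [-2.55, 2.55]. Speed limits (rad/s): [2.22, 2.22, 2.57, 3.14, 3.14, 3.14].

## Interface

Orientations are given as [roll, pitch, yaw] about the fixed x, y, z axes, in that order (R = Rz(yaw) Ry(pitch) Rx(roll)).
In Python, from cell import readout, cams, ticket, manip gives the robot as it stands. The module is installed in compiled form; this text tells all that it offers.
- The arm moves only by the tool apply_moves, never from a script. Its argument "plan" is one flat list of numbers, 7 for each row, row after row: the turn, a rotation vector about the tool's x, y, z in rad, then the shift along the tool's x, y, z in m, then the opening in per cent of the stroke, from 0 (shut) to 100 (fully open). In form: [wx, wy, wz, x, y, z, fingers, wx, wy, wz, x, y, z, fingers, ...]. A call has 1 to 5 rows; each row shifts and turns the commanded pose from where the row before left it, along the tool's axes as they then stand; what a row does not reach is not made up. A row lasts 1/8 s, in which the tool goes at most 62.5 mm and 10.7 degrees, less where a joint would pass 70% of its speed; a pose out of reach is approached as far as the arm can. A call with a gripper value outside its range is refused whole. The fingers move at their own pace and stop on an object; "force" is the grip in N (left out, the last holds). Time passes only in rows, so rows that do not move let the fingers close. It gives the time, the measured TCP pose, the force and the opening at its end, in the units of the state.
- readout.read_state(): the state, without advancing time (a new reading comes with each control period).
- cams.camera(name): name is "side" or "top"; returns a dict with "image" (480x640x3 uint8, red, green, blue), "fovy" (degrees; the focal length in pixels is half the picture's height over the tangent of half this angle, whatever the lens; pixels are square), "cx", "cy" (the principal point, pixels), "position" and "orientation" of the camera in the world. Camera axes: x right, y down, z forward; pixel columns grow to the right and rows downward; lengths in mm; the calibration is good to about 2 mm. A picture is of the moment at which its call begins. There is no depth.
- ticket.sign_off(): hands the job in, once; it reports no verdict.
The state is a dict: "clock": time; "joints": joint angles; "qd": joint speeds; "effort": joint torques, N m; "eef_pos": TCP position; "eef_rot": TCP orientation; "wrist_force": force on the tool from outside, world axes, zero at the start; "moment": the same for the moment, N m; "finger_gap": finger opening in mm.
Only numpy, scipy, OpenCV 4.12 (cv2) and the standard library are available. Lean on these libraries where they do the work, as an engineer would, in place of code of your own. Each camera call takes 0.05 s, during which the arm holds its last target.

## Task

The tester pot in the little mixer has been shaken and is to be made ready for someone to take out. Press down the release tab at the front of the mixer so that the sprung lid lifts, then push the lid back until it rests fully open, and last push the retaining arm off the pot and round to its stop. Leave the pot standing in its cup and do not disturb the pots and the tin round the mixer.

Things in the scene. Friction and masses are not known exactly. Their poses are not given: they have to be found in the camera images.
- mixer: bench mixer for one tester pot, light grey housing 200 mm deep (x, hinge brackets included) by 140 mm wide (y), rim 74 mm high, fixed to the bench. Origin on the bench right under the pot's axis; own -x points to its front (nose with the release tab, front face 119 mm ahead of the origin), +x to the lid's hinge, +y to its left seen from the front, z up. A latched lid covers the pot: its outside is 120 mm by 132 mm, 75 to 99.5 mm above the bench
- tab_top (a point): middle of the ribbed pressing end of the black release tab, on its upper face, 98 mm ahead of the mixer's origin and 73.5 mm above the bench. The tab's face is 44 mm (x) by 38 mm (y), from 70 to 114 mm ahead of the origin; behind it, towards the lid, a hook 24 mm wide stands up to 100 mm above the bench. Cheeks at both sides are 64 mm high. Axes as the mixer's, tilting with the tab
- release_tab (a joint): rad the tab is pressed, 0 = up, 0.14 = stop. It is a sprung rocker: its pressing end goes down about 4.8 mm to the stop, where it takes 6 to 8 N; the lid is let go at about 0.075 rad (2.5 mm, 4 to 5 N). It springs up when released
- lid_hinge (a point): middle of the lid's hinge axis, 70 mm behind the mixer's origin and 77 mm above the bench; the axis runs along the mixer's y
- lid_edge (a point): middle of the lower edge of the lid's front skirt, moving with the lid: 128 mm from the hinge axis; with the lid shut it lies 58 mm ahead of the mixer's origin and 76 mm above the bench; the lid is 132 mm wide and 24.5 mm deep, hollow below, 4 mm front skirt, with a clear window in its top
- mixer_lid (a joint): lid angle in rad, 0 = shut and latched, 1.85 = fully open on its stop, leaning back past upright. When unlatched, the spring lifts it within about 1.5 s to about 0.9 and leaves it there; beyond about 1.4 it falls on open by its own weight. Pushing its front edge back takes under 2 N
- pivot_post (a point): axis of the retaining arm's post, at half the arm's thickness: 45 mm behind and 50 mm to the right (-y) of the mixer's origin, 78 mm above the bench
- finger_knob (a point): middle of the upright black finger knob (15 mm across, from 81 to 94 mm above the bench) at the free end of the retaining arm, 84 mm from pivot_post. The aluminium arm below it is 14 mm wide, from 75 to 81 mm above the bench, with a rounded end of 10 mm radius under the knob
- retaining_arm (a joint): arm angle in rad, 0 = pointing from its post straight across the pot's axis (starts between 0 and 0.12), 1.4 = stop, out over the mixer's right side; grows anticlockwise seen from above, so the knob goes first to the mixer's front and then to its right. Stiff, about 0.5 N at the knob; it stays where it is left
- tester_pot_1_mid (a point): centre of the tester pot in the mixer's cup (pot 49 mm across, 60 mm high, loose in a 55 mm bore; stands on the cup's floor 10 mm above the bench, so its cap reaches 70 mm above the bench)
- tester_pot_2_mid (a point): centre of a loose tester pot (49 mm across, 60 mm high) on the bench at the left of the mixer; bystander
- tester_pot_3_mid (a point): centre of another such pot behind it; bystander
- tin_small_1_mid (a point): centre of a loose small paint tin (68 mm across, 62 mm high) on the bench at the right rear of the mixer; bystander

How it is judged:
By the outcome, as a careful person would: the job done as asked, in the order asked, and still so for the second after the job is handed in, with the robot touching nothing.
It also fails if it takes over 58 s, if anything falls off the work surface, if the arm or the gripper's body presses on something with over 40 N, if the wrist force passes 120 N, or if a joint passes its speed limit or range.

## Working session

There is one attempt and no reset: what is moved stays moved. The work goes in short steps, Python scripts to look and compute and a tool call to move; the robot and the scene stay as the last step left them, time stands still between calls to the robot, and variables do not carry over. Pictures are saved under pics/ and viewed, and the job is handed in when it is done.

Besides the shell and the picture viewer there is one more tool, called after ">>>" in YAML: its name, and indented under it one key for each argument. apply_moves: Moves the arm, as the interface text tells. Its arguments: {"type":"object","properties":{"plan":{"type":"array","items":{"type":"number"}},"force":{"type":"number"}},"required":["plan"]}

```bash
mkdir -p pics; python3 - <<'E'
from cell import readout, cams
import cv2
s=readout.read_state()
for k,v in s.items(): print(k,v)
for n in("side","top"):
    c=cams.camera(n); cv2.imwrite(f"pics/{n}0.png",c["image"][:,:,::-1])
    print({k:v for k,v in c.items() if k!="image"})
E
```

```text
clock 0.0
joints [-1.19759039e+00  3.00462623e-01  1.52158913e+00 -4.16445860e-06
  1.32071705e+00 -6.66157036e-02]
qd [ 5.23779042e-04  1.01894962e-04  1.78511326e-03  1.17739831e-04
 -1.28965123e-03  4.14759102e-05]
effort [ 1.05241812e-03 -5.31809485e+01 -3.52738595e+01  7.08939414e-02
  2.44259764e-02 -1.41385367e-04]
eef_pos [ 234.05860023 -497.38527385  184.48759639]
eef_rot [-1.63398248  1.56962017  1.94743285]
wrist_force [ 0.08543362 -0.14081794 -0.55805625]
moment [0.01373626 0.03822726 0.04798761]
finger_gap 93.80085447562752
{'fovy': 48.320917919515175, 'cx': 320.39532395277473, 'cy': 235.08413260609305, 'position': array([-33.37268438, 938.29796308, 481.78889213]), 'orientation': array([-1.92901887,  0.00393781, -2.54821799])}
{'fovy': 49.38133875529849, 'cx': 315.8100384265027, 'cy': 230.9685188721687, 'position': array([ 427.31497729,   53.91773672, 1165.81956987]), 'orientation': array([-2.9855022 , -0.01038059, -1.55053624])}
```

View pics/side0.png

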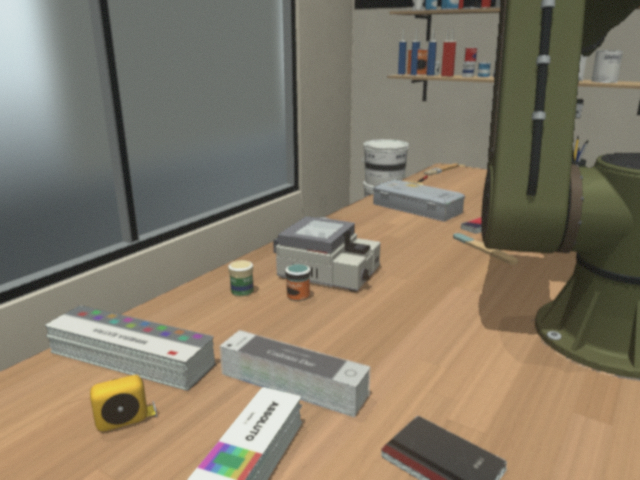

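View pics/top0.png

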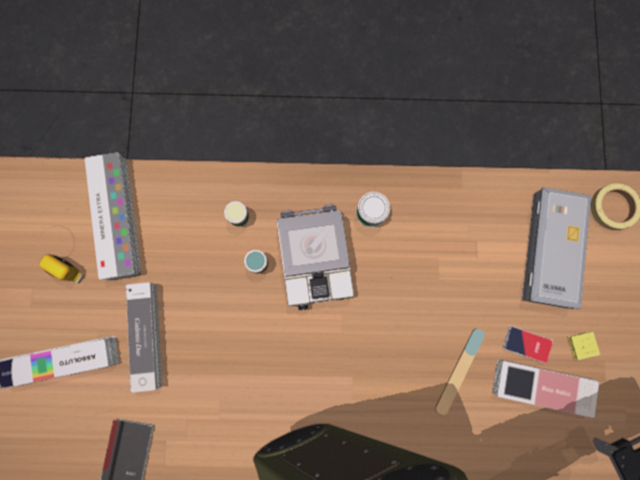

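```bash
cat > h.py <<'E'
import numpy as np, cv2
from scipy.spatial.transform import Rotation as R
from cell import readout, cams
def cal(c):
    f=240/np.tan(np.radians(c["fovy"])/2)
    return f,c["cx"],c["cy"],np.array(c["position"]),R.from_euler("xyz",c["orientation"]).as_matrix()
def ray(c,u,v):
    f,cx,cy,p,M=cal(c); d=M@np.array([(u-cx)/f,(v-cy)/f,1]); return p,d/np.linalg.norm(d)
def onz(c,u,v,z):
    p,d=ray(c,u,v); return p+d*(z-p[2])/d[2]
def proj(c,P):
    f,cx,cy,p,M=cal(c); q=M.T@(np.array(P,float)-p); return np.array([f*q[0]/q[2]+cx,f*q[1]/q[2]+cy])
def shot(n,name,box=None,k=1):
    c=cams.camera(n); im=np.ascontiguousarray(c["image"][:,:,::-1])
    if box: x0,y0,x1,y1=box; im=im[y0:y1,x0:x1]
    if k!=1: im=cv2.resize(im,None,fx=k,fy=k,interpolation=cv2.INTER_CUBIC)
    cv2.imwrite(f"pics/{name}.png",im); return c
E
python3 - <<'E'
from h import *
c=shot("top","topz",(220,180,400,315),4); 
for u,v in [(280,219),(345,215),(288,305),(353,298),(320,290)]: print(u,v,onz(c,u,v,75).round(1))
shot("side","sidez",(220,205,400,315),4)
E
```

```text
280 219 [623.2 122.6  75. ]
345 215 [634.9 -15.3  75. ]
288 305 [443.  100.4  75. ]
353 298 [460.1 -33.9  75. ]
320 290 [475.2  34.8  75. ]
```

View pics/topz.png

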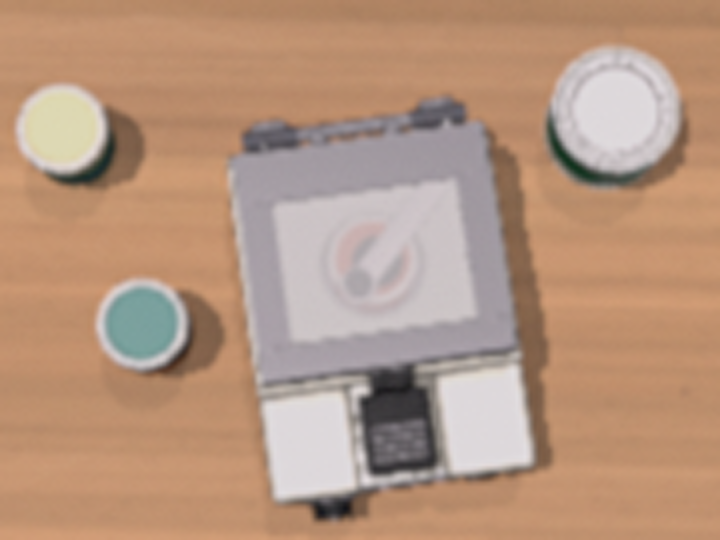

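View pics/sidez.png

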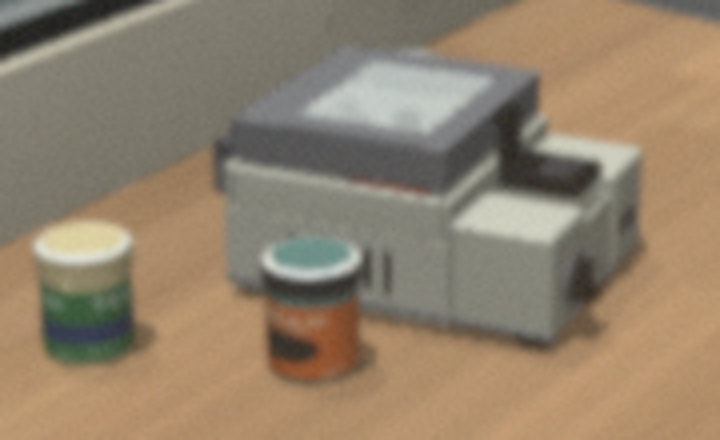

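```bash
python3 - <<'E'
from h import *
c=cams.camera("top"); s=cams.camera("side")
U=lambda x,y:(220+(x+.5)/4-.5,180+(y+.5)/4-.5)
W=lambda x,y:(220+(x+.5)/4-.5,205+(y+.5)/4-.5)
pts=[((262,382),(-60,66)),((518,350),(-60,-66)),((232,157),(60,66)),((488,122),(60,-66))]
A=np.array([onz(c,*U(*p[0]),99.5)[:2] for p in pts]); B=np.array([p[1] for p in pts],float)
a=A-A.mean(0); yaw=np.arctan2((B[:,0]*a[:,1]-B[:,1]*a[:,0]).sum(),(B*a).sum())
print(A.round(1),A.mean(0),np.degrees(yaw),[np.linalg.norm(A[i]-A[j]) for i,j in((0,1),(2,3),(0,2),(1,3))])
# tab z73.5 corners
for q in [(368,475),(437,468),(362,395),(430,388)]: print("tab",onz(c,*U(*q),73.5).round(1))
for q in [(275,500),(535,465)]: print("nose front top",onz(c,*U(*q),64).round(1))
for q in [(440,193)]: print("side lid front-left lower",onz(s,*W(*q),75).round(1))
for q in [(445,152),(540,72),(232,124),(348,50)]: print("side lid top",onz(s,*W(*q),99.5).round(1))
for q,z in [((63,128),60),((143,324),60),((616,112),62)]: print("bystander",onz(c,*U(*q),z).round(1))
# sanity: bench rear edge
print("bench edge",onz(c,320,162,0),onz(s,300,190,0),onz(s,200,242,0))
E
```

```text
[[502.8 107. ]
 [521.9 -23.5]
 [619.  125.9]
 [640.4  -6.6]] [571.02577622  50.71679843] 8.726930016797864 [np.float64(131.81629473517881), np.float64(134.26494291118914), np.float64(117.70620498678879), np.float64(119.70623047098785)]
tab [457.6  51.9  73.5]
tab [461.9  16.1  73.5]
tab [499.   55.9  73.5]
tab [503.4  20.5  73.5]
nose front top [443.9 100.1  64. ]
nose front top [464.9 -35.6  64. ]
side lid front-left lower [503.7 112.   75. ]
side lid top [498.1 116.2  99.5]
side lid top [519.9 -12.3  99.5]
side lid top [609.8 143.   99.5]
side lid top [628.8  14.4  99.5]
bystander [639.9 220.   60. ]
bystander [535. 173.  60.]
bystander [655.  -77.7  62. ]
bench edge [772.39135941  39.12764786   0.        ] [ 982.72435515 -443.89180745    0.        ] [910.53407153  78.05939811   0.        ]
```

```bash
python3 - <<'E'
from h import *
c=cams.camera("top"); s=cams.camera("side")
W=lambda x,y:(220+(x+.5)/4-.5,205+(y+.5)/4-.5)
for q in [(85,240),(312,255)]: print("pots side",onz(s,*W(*q),60).round(1))
# bottom corners of housing in side: 
for q in [(545,345),(450,328),(228,285),(640,250)]: print(onz(s,*W(*q),0).round(1))
print([ (4*(proj(s,p)-[220,205])).round() for p in [(502.8,107,99.5),(639.9,220,60),(535,173,60)]])
# line straightness of bench rear edge in top
im=c["image"].astype(int)
for u in range(20,640,60):
    col=im[130:200,u,0]; print(u,130+np.argmax(np.diff(col)),end=" ; ")
E
```

```text
pots side [635.8 228.1  60. ]
pots side [532.2 181.2  60. ]
[449.7  98.1   0. ]
[499.9 108.2   0. ]
[626.9 129.9   0. ]
[465.4 -32.1   0. ]
[array([446., 143.]), array([ 88., 231.]), array([316., 246.])]
20 156 ; 80 157 ; 140 159 ; 200 160 ; 260 161 ; 320 163 ; 380 164 ; 440 166 ; 500 167 ; 560 168 ; 620 169 ;
```

```bash
cat >> h.py <<'E'
O=np.array([571.3,50.5]); YAW=0.1527
def m2w(x,y,z):
    c,s=np.cos(YAW),np.sin(YAW); return np.array([O[0]+c*x-s*y,O[1]+s*x+c*y,z])
def w2m(P):
    c,s=np.cos(YAW),np.sin(YAW); d=np.array(P[:2])-O; return np.array([c*d[0]+s*d[1],-s*d[0]+c*d[1],P[2]])
def st():
    s=readout.read_state(); M=R.from_euler("xyz",s["eef_rot"]).as_matrix(); return s,np.array(s["eef_pos"]),M
def target(Pw,jaw):  # jaw = world yaw of jaw axis (tool y), tool x down ; returns rotvec(tool), shift in current tool axes (m)
    s,p,M=st(); x=np.array([0,0,-1.]); y=np.array([np.cos(jaw),np.sin(jaw),0]); T=np.column_stack([x,y,np.cross(x,y)])
    return R.from_matrix(M.T@T).as_rotvec(), M.T@(np.array(Pw)-p)/1000
def rep():
    s,p,M=st(); print("t",round(s["clock"],2),"mixer",w2m(p).round(1),"jawdeg(mixer)",round(float(np.degrees(np.arctan2(M[1,1],M[0,1])-YAW)),1),"down",M[:,0].round(3),"F",np.round(s["wrist_force"],2),"gap",round(s["finger_gap"],1),"q",np.round(s["joints"],2))
E
python3 - <<'E'
from h import *
s,p,M=st(); print(M.round(3))
for a in (YAW+np.pi/2,YAW-np.pi/2):
    w,d=target(m2w(-98,0,110),a); print(w.round(4),d.round(4))
rep()
E
```

```text
[[-0.     0.426 -0.905]
 [ 0.    -0.905 -0.426]
 [-1.    -0.    -0.   ]]
[-2.8546e+00 -2.0000e-04 -0.0000e+00] [ 0.075  -0.3802 -0.4444]
[ 2.87e-01 -0.00e+00  1.00e-04] [ 0.075  -0.3802 -0.4444]
t 0.4 mixer [-416.6 -490.5  185. ] jawdeg(mixer) -73.6 down [-0.  0. -1.] F [ 0.07  0.56 -0.65] gap 94.2 q [-1.2   0.3   1.52  0.    1.32 -0.07]
```

>>> apply_moves:
  plan: [0, 0, 0, 0, -0.034, -0.04, 0, 0, 0, 0, 0, -0.034, -0.04, 0, 0, 0, 0, 0, -0.034, -0.04, 0, 0, 0, 0, 0, -0.034, -0.04, 0, 0, 0, 0, 0, -0.034, -0.04, 0]
  force: 20

```text
clock: 1.02
eef_pos: [343.2, -257.1, 185.2]
eef_rot: [2.076, 1.57, -0.626]
wrist_force: [0.4, -0.0, 0.5]
finger_gap: 47.7
```

>>> apply_moves:
  plan: [0, 0, 0, 0, -0.034, -0.04, 0, 0, 0, 0, 0, -0.034, -0.04, 0, 0, 0, 0, 0, -0.034, -0.04, 0, 0, 0, 0, 0, -0.034, -0.04, 0, 0, 0, 0, 0, -0.034, -0.04, 0]

```text
clock: 1.65
eef_pos: [451.9, -18.0, 185.3]
eef_rot: [2.518, 1.57, -0.184]
wrist_force: [0.2, -0.1, 0.4]
finger_gap: 0.6
```

```bash
python3 - <<'E'
from h import *
rep(); print(target(m2w(-98,0,110),YAW-np.pi/2))
E
```

```text
t 1.65 mixer [-128.5  -49.5  185.3] jawdeg(mixer) -73.5 down [ 0.001 -0.    -1.   ] F [ 0.21 -0.13  0.44] gap 0.6 q [-0.12  0.08  1.78 -0.    1.28  1.01]
(array([ 0.28715006, -0.00058116, -0.0003025 ]), array([ 0.07531231, -0.03890409, -0.04320288]))
```

>>> apply_moves:
  plan: [0.1, 0, 0, 0.015, -0.02, -0.022, 0, 0.1, 0, 0, 0.016, -0.0165, -0.024, 0, 0.087, 0, 0, 0.019, 0, 0, 0, 0, 0, 0, 0.01, 0, 0, 0, 0, 0, 0, 0, 0, 0, 0]

```text
clock: 2.28
eef_pos: [479.6, 31.1, 124.8]
eef_rot: [-0.148, 1.57, -3.135]
wrist_force: [-0.6, -1.1, 0.7]
finger_gap: 0.6
```

```bash
python3 - <<'E'
from h import *
rep(); print(target(m2w(-98,0,90),YAW-np.pi/2))
c=shot("top","top1",(260,200,380,320),5)
c=shot("side","side1",(250,130,400,300),4)
s,p,M=st(); print(proj(c,p), (proj(c,p)-[250,130])*4)
E
```

```text
t 2.27 mixer [-93.6  -5.2 124.8] jawdeg(mixer) -89.9 down [-0.001 -0.    -1.   ] F [-0.62 -1.06  0.68] gap 0.6 q [-0.01  0.21  1.78 -0.    1.15  1.4 ]
(array([0.0016762 , 0.0008621 , 0.00012802]), array([ 0.03483755, -0.00523507,  0.00435222]))
[360.82813473 219.86864764] [443.31253891 359.47459057]
```

View pics/side1.png

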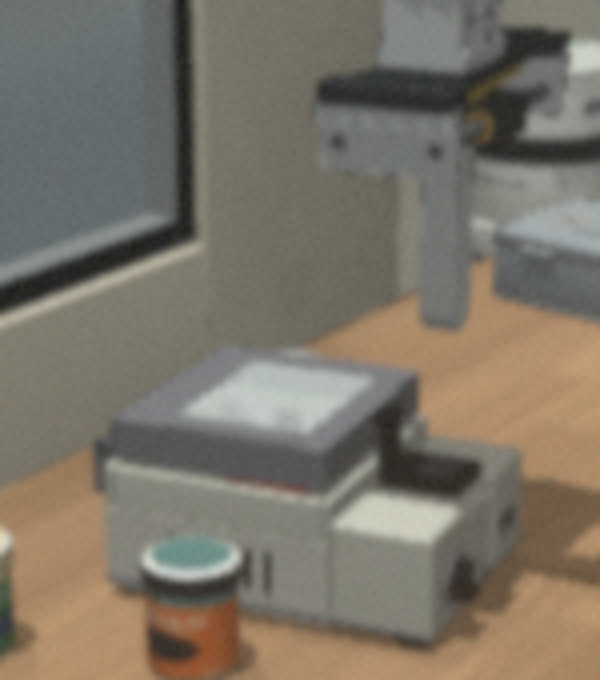

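View pics/top1.png

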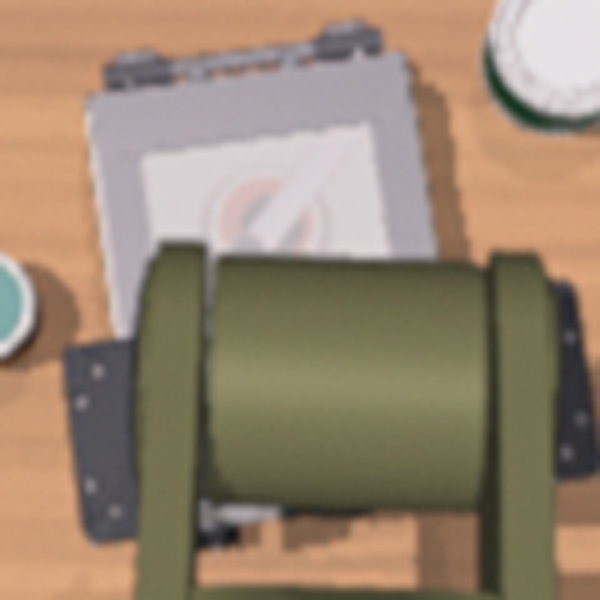

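```bash
python3 - <<'E'
from h import *
s,p,M=st(); m=w2m(p)
sc=cams.camera("side"); tc=cams.camera("top")
for dx,dy,dz in [(0,0,0),(-8,12.5,0),(8,12.5,0),(-37.5,88.5,97),(37.5,88.5,97),(37.5,-88.5,97),(-37.5,-88.5,97)]:
    P=m2w(m[0]+dx,m[1]+dy,m[2]+dz); print(dx,dy,dz,"side",(4*(proj(sc,P)-[250,130])).round(),"top",(5*(proj(tc,P)-[260,200])).round())
E
```

```text
0 0 0 side [443. 359.] top [312. 432.]
-8 12.5 0 side [449. 369.] top [284. 456.]
8 12.5 0 side [420. 365.] top [278. 416.]
-37.5 88.5 97 side [455. 226.] top [ 87. 556.]
37.5 88.5 97 side [305. 209.] top [ 62. 348.]
37.5 -88.5 97 side [442. 131.] top [546. 284.]
-37.5 -88.5 97 side [575. 145.] top [577. 490.]
```

```bash
python3 - <<'E'
from h import *
c=shot("side","side2",(250,130,400,300),4); rep()
E
```

```text
t 2.52 mixer [-93.1  -5.3 125.7] jawdeg(mixer) -90.0 down [ 0.001 -0.    -1.   ] F [ 1.18 -0.02  0.05] gap 0.6 q [-0.01  0.21  1.78  0.    1.15  1.41]
```

View pics/side2.png

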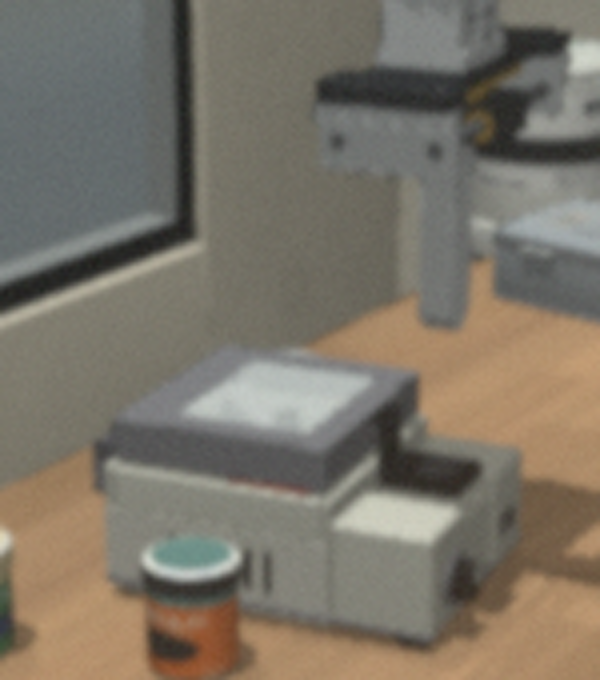

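>>> apply_moves:
  plan: [0, 0, 0, 0.01, -0.0053, 0.005, 0, 0, 0, 0, 0.014, 0, 0, 0, 0, 0, 0, 0.01, 0, 0, 0, 0, 0, 0, 0, 0, 0, 0]

```text
clock: 3.02
eef_pos: [473.6, 35.8, 90.0]
eef_rot: [-0.134, 1.569, -3.123]
wrist_force: [-0.1, -0.3, -0.3]
finger_gap: 0.4
```

```bash
python3 - <<'E'
from h import *
rep()
c=shot("side","side3",(250,130,400,300),4);
s,p,M=st(); m=w2m(p)
for dx,dy,dz in [(0,0,0),(-8,12.5,0),(8,12.5,0)]: print((4*(proj(c,m2w(m[0]+dx,m[1]+dy,m[2]+dz))-[250,130])).round())
E
```

```text
t 3.02 mixer [-98.8   0.3  90. ] jawdeg(mixer) -90.0 down [-0.002 -0.    -1.   ] F [-0.07 -0.34 -0.28] gap 0.4 q [-0.    0.24  1.83 -0.    1.07  1.42]
[448. 428.]
[453. 439.]
[424. 434.]
```

View pics/side3.png

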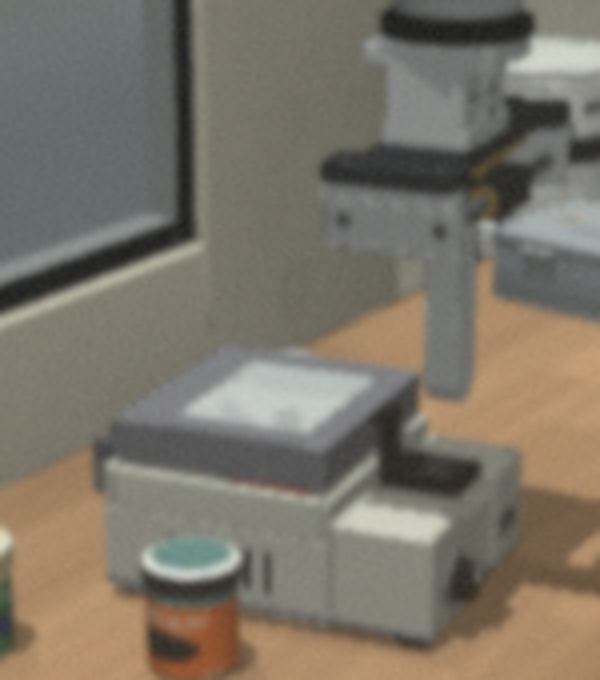

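>>> apply_moves:
  plan: [0, 0, 0, 0.007, 0, 0, 0, 0, 0, 0, 0.006, 0, 0, 0, 0, 0, 0, 0.003, 0, 0, 0]

```text
clock: 3.45
eef_pos: [474.0, 35.8, 74.6]
eef_rot: [-0.131, 1.57, -3.12]
wrist_force: [0.3, -0.3, 0.1]
finger_gap: 0.3
```

```bash
python3 - <<'E'
from h import *
rep()
c=shot("side","side4",(290,180,390,280),6);
E
```

```text
t 3.45 mixer [-98.4   0.3  74.6] jawdeg(mixer) -90.0 down [-0. -0. -1.] F [ 0.35 -0.3   0.09] gap 0.3 q [-0.    0.26  1.85 -0.    1.03  1.42]
```

View pics/side4.png

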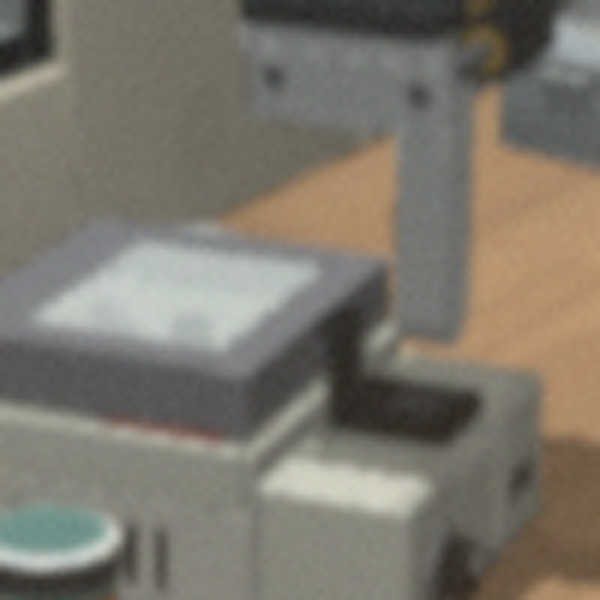

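>>> apply_moves:
  plan: [0, 0, 0, 0.005, 0, 0, 0, 0, 0, 0, 0.004, 0, 0, 0, 0, 0, 0, 0.004, 0, 0, 0]

```text
clock: 3.88
eef_pos: [474.1, 35.8, 61.8]
eef_rot: [-0.257, 1.571, 3.037]
wrist_force: [0.7, 0.0, 0.4]
finger_gap: 0.6
```

```bash
python3 - <<'E'
from h import *
rep()
c=shot("side","side5",(290,180,390,280),6);
shot("top","top5",(260,200,380,320),5)
E
```

```text
t 3.88 mixer [-98.3   0.2  61.8] jawdeg(mixer) -90.0 down [-0.  0. -1.] F [0.73 0.03 0.39] gap 0.6 q [-0.    0.28  1.86  0.    1.    1.42]
```

View pics/side5.png

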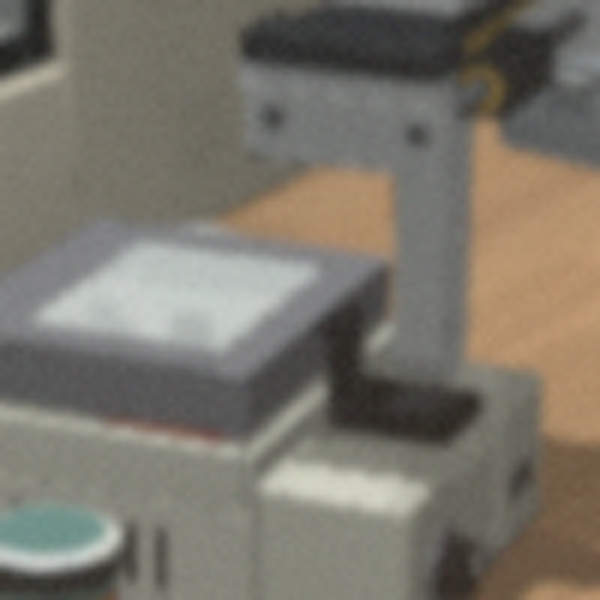

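View pics/top5.png

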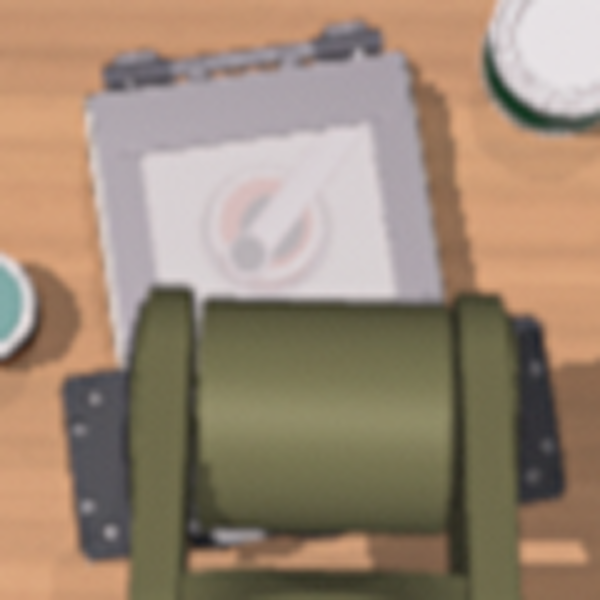

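```bash
python3 - <<'E'
from h import *
c=cams.camera("top")
for z in(170,190,210,230):
    P=[onz(c,260+(a+.5)/5-.5,200+(b+.5)/5-.5,z) for a,b in[(63,378),(85,560),(540,315),(563,498)]]
    print(z,np.mean(P,0).round(1),np.linalg.norm(P[0]-P[2]).round(1),np.linalg.norm(P[0]-P[1]).round(1))
E
```

```text
170 [476.7  32.3 170. ] 183.8 69.1
190 [475.7  32.7 190. ] 180.1 67.7
210 [474.7  33.2 210. ] 176.4 66.3
230 [473.7  33.6 230. ] 172.8 64.9
```

>>> apply_moves:
  plan: [0, 0, 0, 0.003, 0, 0, 0, 0, 0, 0, 0.003, 0, 0, 0, 0, 0, 0, 0.001, 0, 0, 0]

```text
clock: 4.4
eef_pos: [474.0, 35.8, 54.8]
eef_rot: [-0.124, 1.57, -3.113]
wrist_force: [0.2, -0.6, 0.3]
finger_gap: 0.6
```

>>> apply_moves:
  plan: [0, 0, 0, 0.0015, 0, 0, 0, 0, 0, 0, 0.0015, 0, 0, 0]

```text
clock: 4.65
eef_pos: [473.9, 35.8, 52.0]
eef_rot: [-0.019, 1.57, -3.008]
wrist_force: [-4.1, -1.8, 4.0]
finger_gap: 0.7
```

>>> apply_moves:
  plan: [0, 0, 0, 0.001, 0, 0, 0, 0, 0, 0, 0, 0, 0, 0]

```text
clock: 4.9
eef_pos: [473.9, 35.7, 51.2]
eef_rot: [0.037, 1.57, -2.952]
wrist_force: [-5.0, -0.3, 6.0]
finger_gap: 0.5
```

```bash
python3 - <<'E'
from h import *
rep()
c=shot("side","side6",(290,180,390,280),6);
E
```

```text
t 4.9 mixer [-98.5   0.2  51.2] jawdeg(mixer) -90.0 down [-0. -0. -1.] F [-4.99 -0.33  5.96] gap 0.5 q [-0.    0.3   1.86 -0.    0.98  1.42]
```

View pics/side6.png

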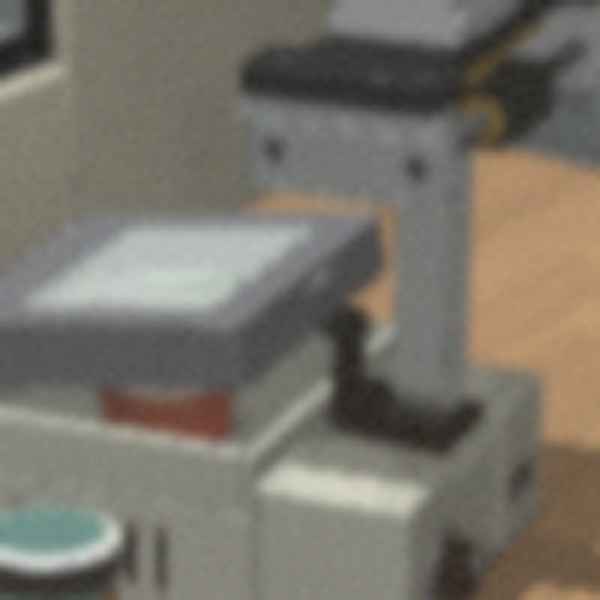

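>>> apply_moves:
  plan: [0, 0, 0, 0, 0, 0, 0, 0, 0, 0, 0, 0, 0, 0, 0, 0, 0, 0, 0, 0, 0, 0, 0, 0, 0, 0, 0, 0]

```text
clock: 5.45
eef_pos: [473.9, 35.7, 51.2]
eef_rot: [-0.012, 1.57, -3.0]
wrist_force: [-4.1, -1.7, 6.7]
finger_gap: 0.3
```

>>> apply_moves:
  plan: [0, 0, 0, -0.01, 0, 0, 0, 0, 0, 0, -0.02, 0, 0, 0, 0, 0, 0, -0.025, 0, 0, 0, 0, 0, 0, -0.024, 0, 0, 0, 0, 0, 0, 0, 0, 0, 0]

```text
clock: 6.08
eef_pos: [475.1, 35.8, 131.8]
eef_rot: [3.001, 1.567, 0.012]
wrist_force: [0.3, -0.2, -0.9]
finger_gap: 0.2
```

```bash
python3 - <<'E'
from h import *
rep()
c=shot("side","side7",(220,110,400,300),4);
shot("top","top7",(240,190,390,310),5)
E
```

```text
t 6.08 mixer [-9.730e+01  1.000e-01  1.318e+02] jawdeg(mixer) -90.0 down [ 0.004  0.    -1.   ] F [ 0.34 -0.23 -0.9 ] gap 0.2 q [-0.    0.19  1.79  0.    1.16  1.42]
```

View pics/side7.png

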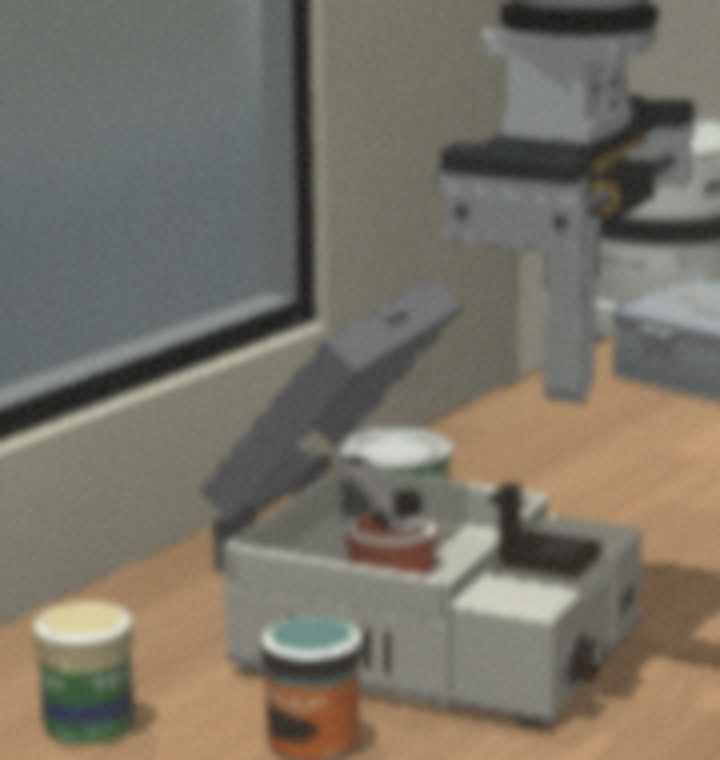

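View pics/top7.png

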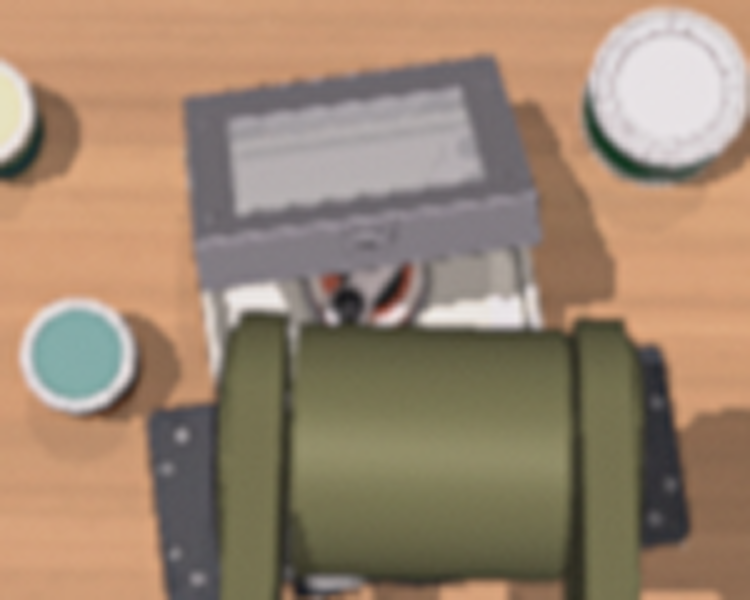

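>>> apply_moves:
  plan: [0, 0, 0, 0, 0, -0.035, 0, 0, 0, 0, 0, 0, -0.035, 0, 0, 0, 0, 0, 0, -0.012, 0, 0, 0, 0, 0, 0, -0.012, 0, 0, 0, 0, 0, 0, -0.012, 0]

```text
clock: 6.8
eef_pos: [579.0, 51.9, 129.9]
eef_rot: [-0.156, 1.57, 3.138]
wrist_force: [0.1, -0.7, 0.0]
finger_gap: 0.4
```

>>> apply_moves:
  plan: [0, 0, 0, 0, 0, -0.012, 0, 0, 0, 0, 0, 0, -0.012, 0, 0, 0, 0, 0, 0, -0.012, 0, 0, 0, 0, 0, 0, -0.01, 0, 0, 0, 0, 0, 0, 0, 0]

```text
clock: 7.42
eef_pos: [624.7, 59.0, 129.8]
eef_rot: [-0.314, 1.571, 2.981]
wrist_force: [0.2, -0.9, 0.2]
finger_gap: 0.4
```

```bash
python3 - <<'E'
from h import *
rep()
c=shot("side","side8",(220,110,400,300),4);
E
```

```text
t 7.42 mixer [ 54.    0.3 129.8] jawdeg(mixer) -90.0 down [-0.  0. -1.] F [ 0.17 -0.92  0.24] gap 0.4 q [0.04 0.52 1.35 0.   1.28 1.45]
```

View pics/side8.png

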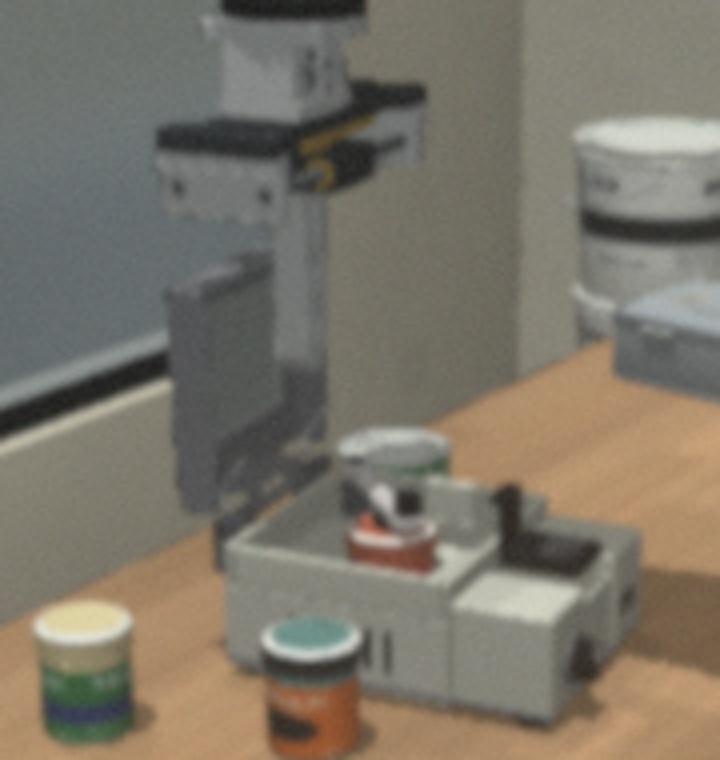

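>>> apply_moves:
  plan: [0, 0, 0, 0, 0, 0, 0, 0, 0, 0, 0, 0, 0.02, 0, 0, 0, 0, 0, 0, 0.04, 0, 0, 0, 0, 0, 0, 0.045, 0, 0, 0, 0, 0, 0, 0.045, 0]

```text
clock: 8.1
eef_pos: [474.4, 35.9, 130.1]
eef_rot: [2.983, 1.57, -0.006]
wrist_force: [0.7, 0.2, 0.6]
finger_gap: 0.4
```

```bash
python3 - <<'E'
from h import *
rep()
c=shot("side","side9",(220,110,400,300),4);
c=shot("top","top9",(240,170,390,290),5)
P=onz(c,240+(348.5)/5-.5,190+(302.5)/5-.5,94); print("knob (pic7)",w2m(P))
E
```

```text
t 8.1 mixer [-98.    0.3 130.1] jawdeg(mixer) -90.0 down [ 0. -0. -1.] F [0.7  0.18 0.57] gap 0.4 q [-0.    0.19  1.79 -0.    1.16  1.42]
knob (pic7) [-13.73568544  10.7757892   94.        ]
```

View pics/side9.png

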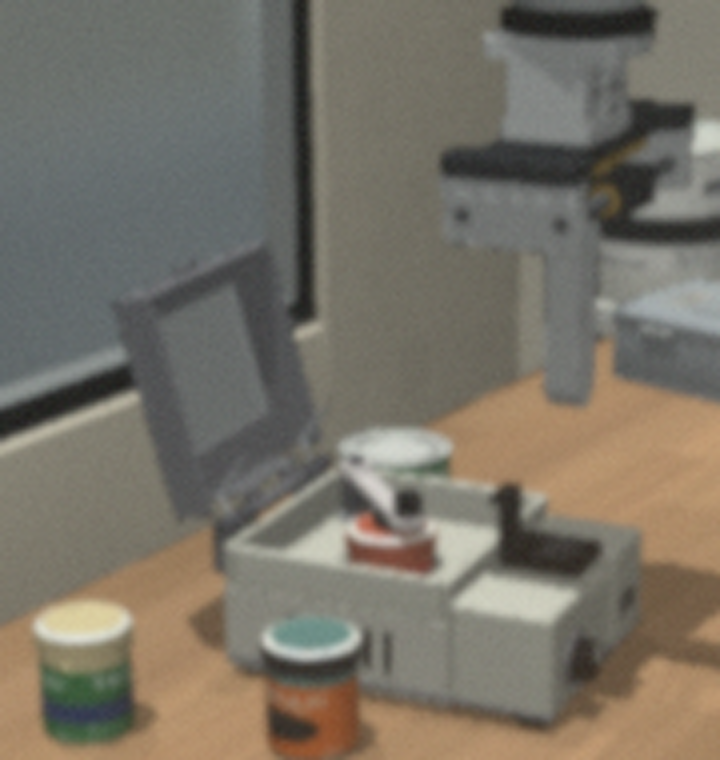

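View pics/top9.png

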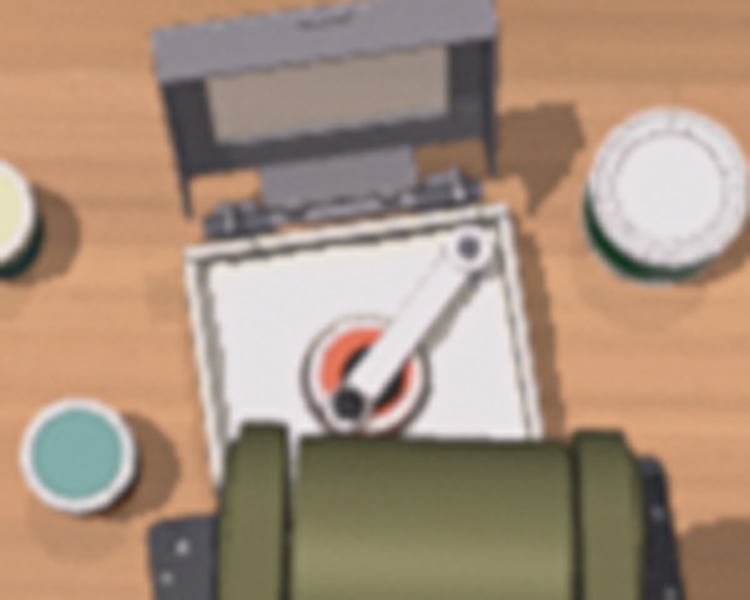

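>>> apply_moves:
  plan: [0, 0, 0, 0, -0.017, -0.048, 0, 0, 0, 0, 0, -0.017, -0.048, 0, 0.15, 0, 0, 0.01, 0, 0, 0, 0.15, 0, 0, 0.01, 0, 0, 0, 0.15, 0, 0, 0.01, 0, 0, 0]

```text
clock: 8.82
eef_pos: [566.2, 84.4, 99.7]
eef_rot: [-2.862, 1.571, -0.023]
wrist_force: [0.1, -0.9, 0.1]
finger_gap: 0.2
```

```bash
python3 - <<'E'
from h import *
rep(); s,p,M=st()
c=shot("side","side10",(240,130,360,280),5); print("pred tip",(proj(c,p+[0,0,19])-[240,130])*5,(proj(c,p)-[240,130])*5)
c=shot("top","top10",(240,170,390,290),5)
for u,v,z in((348,403,94),(470,247,84)):
    print(w2m(onz(c,240+(u+.5)/5-.5,170+(v+.5)/5-.5,z)).round(1))
E
```

```text
t 8.82 mixer [ 0.1 34.3 99.7] jawdeg(mixer) -116.1 down [ 0. -0. -1.] F [ 0.05 -0.86  0.1 ] gap 0.2 q [ 0.08  0.43  1.55 -0.    1.16  1.96]
pred tip [357.91568709 463.31668945] [358.3600551  506.53594404]
[-14.1  10.8  94. ]
[ 45.9 -48.9  84. ]
```

View pics/side10.png

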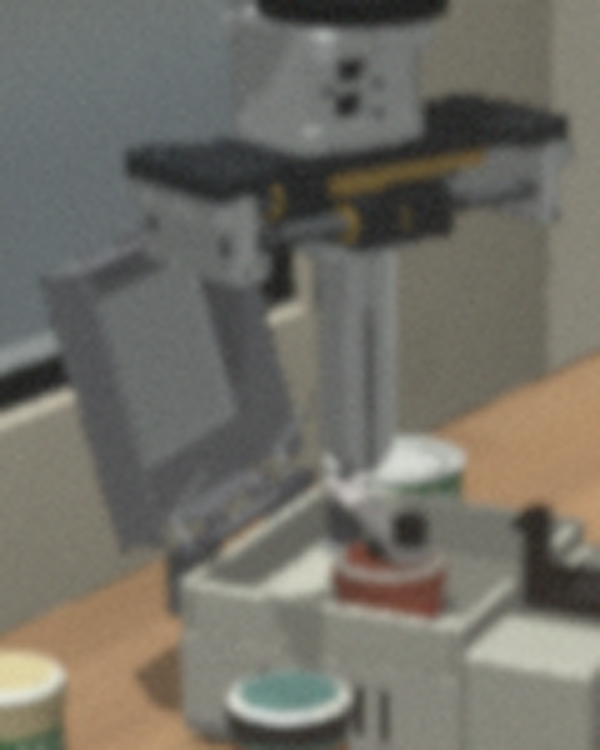

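View pics/top10.png

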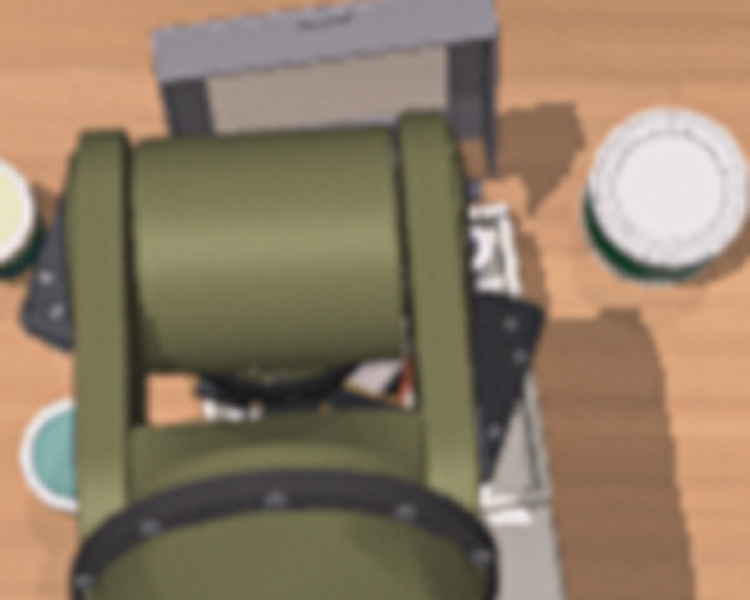

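>>> apply_moves:
  plan: [0, 0, 0, 0.012, 0, 0.0025, 0, 0, 0, 0, 0.01, 0, 0, 0, 0, 0, 0, 0.007, 0, 0, 0, 0, 0, 0, 0.003, 0, 0, 0, 0, 0, 0, 0, 0, 0, 0]

```text
clock: 9.55
eef_pos: [563.4, 85.0, 68.0]
eef_rot: [0.387, 1.571, -3.052]
wrist_force: [0.3, -0.5, 0.0]
finger_gap: 0.4
```

```bash
python3 - <<'E'
from h import *
rep(); s,p,M=st()
c=shot("side","side11",(240,130,360,280),5)
E
```

```text
t 9.55 mixer [-2.5 35.3 68. ] jawdeg(mixer) -115.8 down [-0. -0. -1.] F [ 0.33 -0.53  0.05] gap 0.4 q [ 0.09  0.46  1.58 -0.    1.09  1.95]
```

View pics/side11.png

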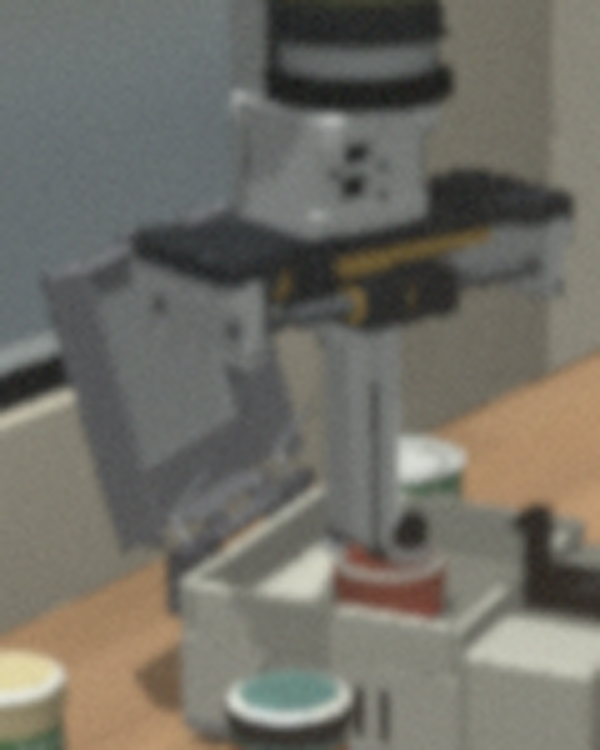

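>>> apply_moves:
  plan: [0, 0, 0, 0.0025, 0, 0, 0, -0.05, 0, 0, 0, 0.0041, 0.0025, 0, -0.1, 0, 0, 0, 0.0083, 0.005, 0, -0.1, 0, 0, 0, 0.0083, 0.005, 0, -0.1, 0, 0, 0, 0.0083, 0.005, 0]

```text
clock: 10.22
eef_pos: [541.4, 59.4, 65.7]
eef_rot: [-2.976, 1.57, 0.222]
wrist_force: [0.2, 1.5, 0.6]
finger_gap: 0.4
```

```bash
python3 - <<'E'
from h import *
rep(); s,p,M=st()
c=shot("side","side12",(240,130,360,280),5)
c=shot("top","top12",(240,170,390,290),5)
E
```

```text
t 10.22 mixer [-28.2  13.3  65.7] jawdeg(mixer) -95.5 down [ 0.001  0.    -1.   ] F [0.2  1.46 0.64] gap 0.4 q [0.04 0.42 1.66 0.   1.06 1.56]
```

View pics/side12.png

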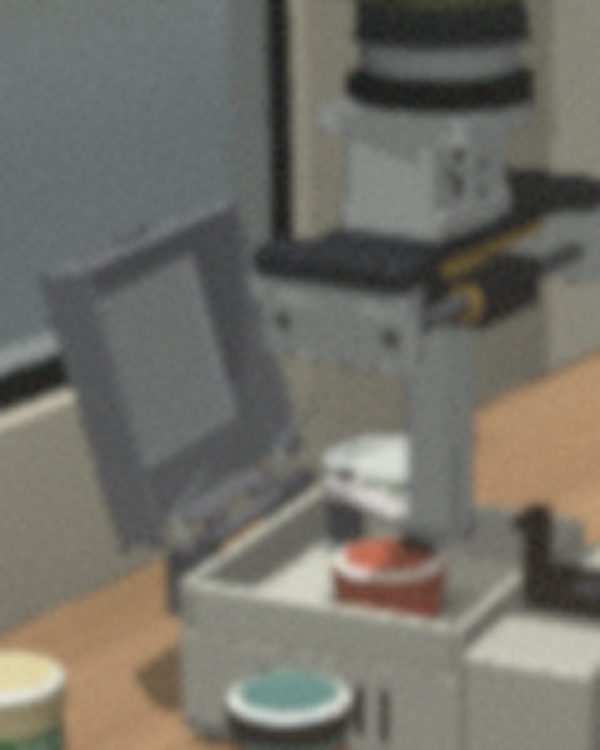

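View pics/top12.png

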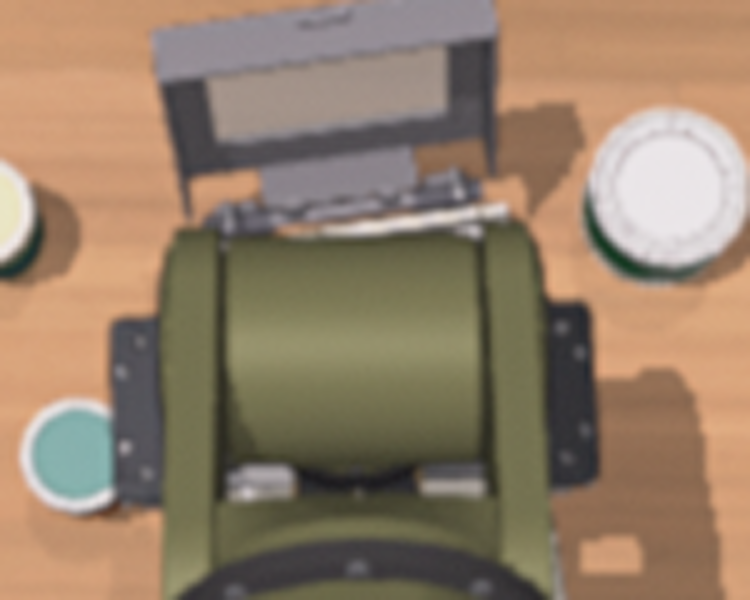

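>>> apply_moves:
  plan: [-0.1, 0, 0, 0, 0.0083, 0.005, 0, -0.1, 0, 0, 0, 0.0083, 0.005, 0, -0.1, 0, 0, 0, 0.0083, 0.005, 0, -0.1, 0, 0, 0, 0.0083, 0.005, 0, -0.1, 0, 0, 0, 0.0083, 0.005, 0]

```text
clock: 10.95
eef_pos: [528.0, 13.5, 65.7]
eef_rot: [2.792, 1.57, 0.204]
wrist_force: [0.9, 0.8, -0.3]
finger_gap: 0.4
```

```bash
python3 - <<'E'
from h import *
rep(); s,p,M=st()
print(np.linalg.norm(w2m(p)[:2]-[45.9,-48.9]))
c=shot("side","side13",(240,130,360,280),5)
E
```

```text
t 10.95 mixer [-48.5 -29.9  65.7] jawdeg(mixer) -67.0 down [ 0.  0. -1.] F [ 0.87  0.84 -0.3 ] gap 0.4 q [-0.04  0.38  1.71  0.    1.05  0.97]
96.24009076505504
```

View pics/side13.png

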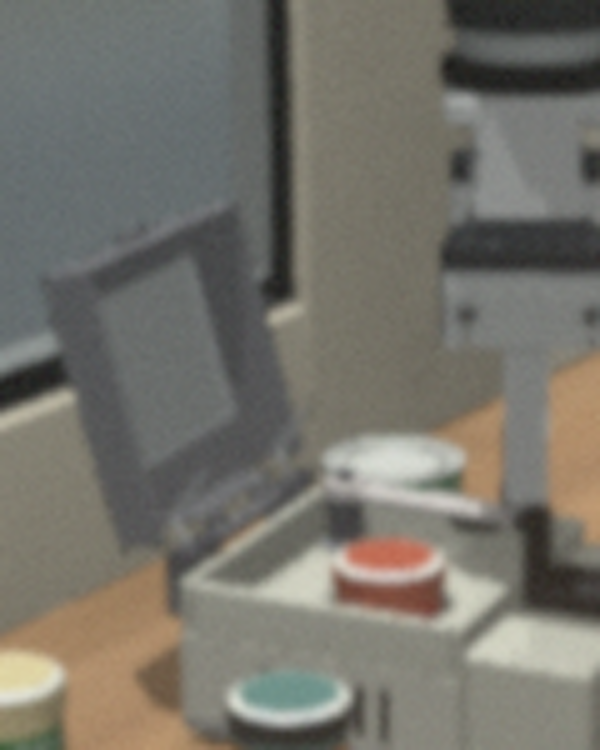

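>>> apply_moves:
  plan: [-0.1, 0, 0, 0, 0.0083, 0.005, 0, -0.1, 0, 0, 0, 0.0083, 0.005, 0, -0.1, 0, 0, 0, 0.0083, 0.005, 0, -0.1, 0, 0, 0, 0.0083, 0.005, 0, -0.06, 0, 0, 0, 0.005, 0.003, 0]

```text
clock: 11.62
eef_pos: [536.5, -29.8, 65.6]
eef_rot: [2.788, 1.571, 0.658]
wrist_force: [-0.9, 0.3, 1.0]
finger_gap: 0.6
```

>>> apply_moves:
  plan: [-0.03, 0, 0, 0, 0.0025, 0.0015, 0, -0.03, 0, 0, 0, 0.0025, 0.0015, 0]

```text
clock: 11.88
eef_pos: [539.1, -34.8, 65.6]
eef_rot: [2.714, 1.571, 0.645]
wrist_force: [-0.5, -0.2, 1.3]
finger_gap: 0.6
```

```bash
python3 - <<'E'
from h import *
rep(); s,p,M=st(); d=w2m(p)[:2]-[45.9,-48.9]
print(np.linalg.norm(d),np.degrees(np.arctan2(d[1],d[0]))%360)
c=shot("side","side14",(240,130,400,280),5)
c=shot("top","top14",(240,170,390,290),5)
E
```

```text
t 11.88 mixer [-44.8 -79.4  65.6] jawdeg(mixer) -37.3 down [ 0.  0. -1.] F [-0.47 -0.2   1.28] gap 0.6 q [-0.13  0.41  1.67  0.    1.06  0.37]
95.72589562223082 198.60030242428522
```

View pics/side14.png

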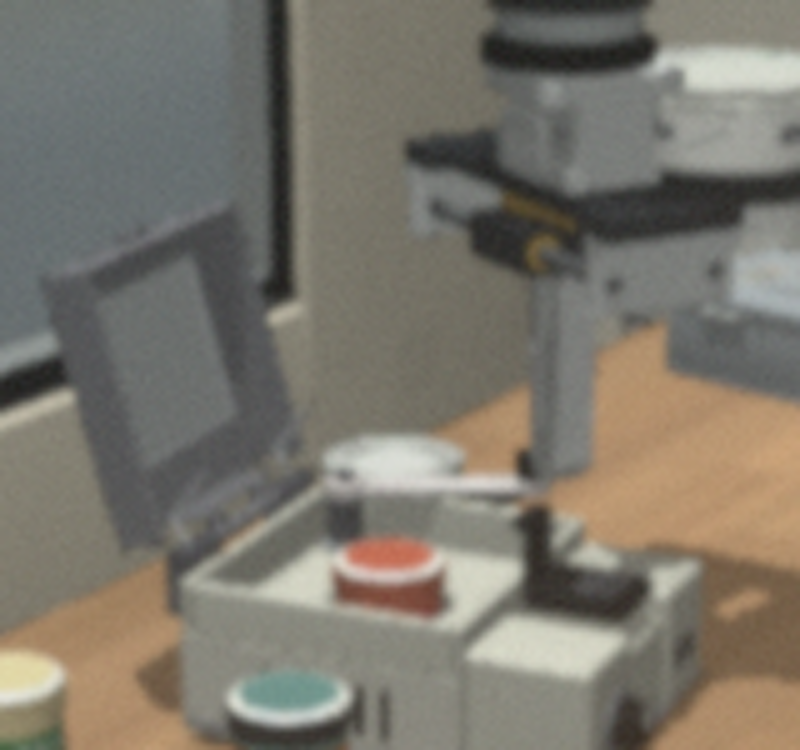

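View pics/top14.png

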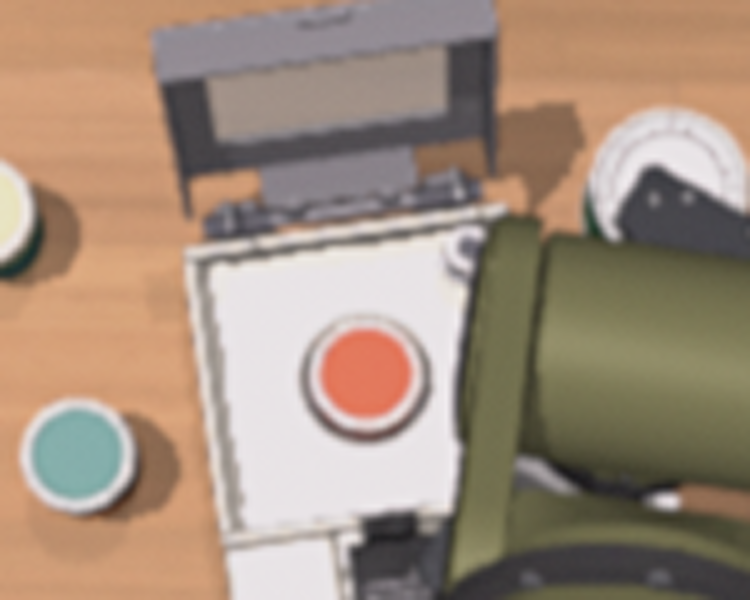

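>>> apply_moves:
  plan: [-0.03, 0, 0, 0, 0.0025, 0.0015, 0, -0.02, 0, 0, 0, 0.0017, 0.001, 0]

```text
clock: 12.22
eef_pos: [541.6, -39.2, 65.6]
eef_rot: [2.216, 1.571, 0.198]
wrist_force: [0.2, 0.9, 0.7]
finger_gap: 0.4
```

>>> apply_moves:
  plan: [-0.02, 0, 0, 0, 0.0017, 0.001, 0, -0.01, 0, 0, 0, 0.0008, 0.0005, 0]

```text
clock: 12.48
eef_pos: [542.9, -41.4, 65.4]
eef_rot: [-1.82, 1.57, 2.475]
wrist_force: [-2.6, 3.4, 1.1]
finger_gap: 0.3
```

Contact with the stop is starting; a little more to seat it.

>>> apply_moves:
  plan: [-0.01, 0, 0, 0, 0.0008, 0.0005, 0, 0, 0, 0, 0, 0, 0, 0]

```text
clock: 12.72
eef_pos: [543.1, -41.8, 65.4]
eef_rot: [-1.79, 1.569, 2.515]
wrist_force: [-4.0, 5.8, 1.5]
finger_gap: 0.2
```

```bash
python3 - <<'E'
from h import *
rep(); s,p,M=st(); d=w2m(p)[:2]-[45.9,-48.9]
print(np.linalg.norm(d),np.degrees(np.arctan2(d[1],d[0]))%360)
c=shot("side","side15",(240,130,400,280),5)
E
```

```text
t 12.72 mixer [-41.9 -86.9  65.4] jawdeg(mixer) -32.1 down [-0.001  0.001 -1.   ] F [-4.03  5.78  1.48] gap 0.2 q [-0.14  0.42  1.66  0.    1.07  0.26]
95.67286354921613 203.4195156358216
```

View pics/side15.png

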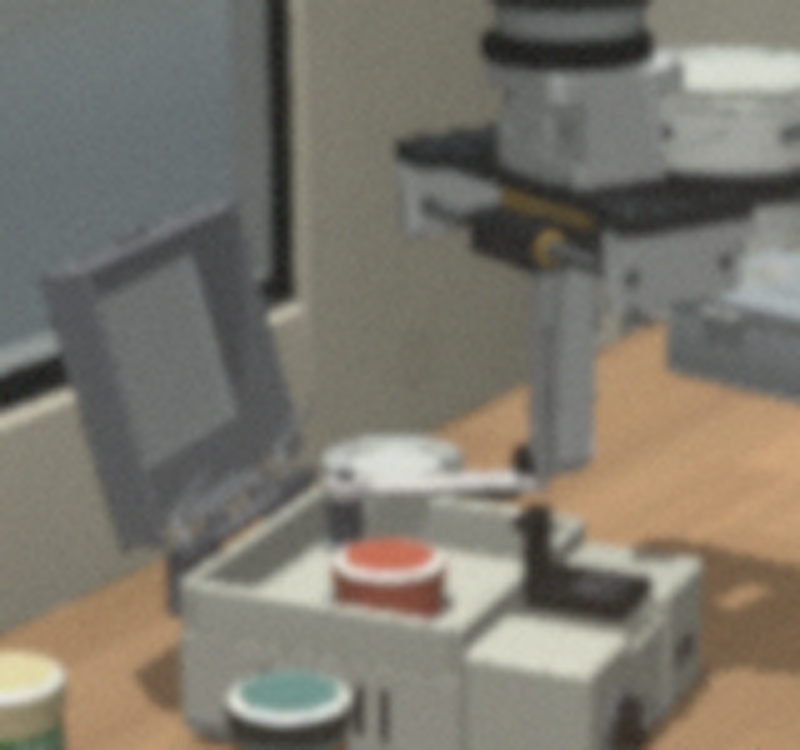

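>>> apply_moves:
  plan: [0, 0, 0, 0, -0.004, -0.002, 0, 0, 0, 0, 0, -0.008, -0.003, 0, 0, 0, 0, -0.03, 0, 0, 0, 0, 0, 0, -0.05, 0, 0, 0, 0, 0, 0, -0.04, 0, 0, 0]

```text
clock: 13.4
eef_pos: [534.4, -32.8, 187.5]
eef_rot: [1.675, 1.57, -0.304]
wrist_force: [-0.1, -0.1, -1.0]
finger_gap: 0.6
```

>>> apply_moves:
  plan: [0, 0, 0, 0, 0, 0.03, 0, 0, 0, 0, 0, 0, 0.05, 0, 0, 0, 0, 0, 0, 0.05, 0, 0, 0, 0, 0, 0, 0.05, 0, 0, 0, 0, 0, 0, 0.03, 0]

```text
clock: 14.02
eef_pos: [450.1, -227.3, 185.6]
eef_rot: [0.77, 1.57, -1.21]
wrist_force: [-0.0, 0.0, 0.2]
finger_gap: 0.4
```

```bash
python3 - <<'E'
from h import *
rep()
shot("side","side16",(220,130,400,300),4)
c=shot("top","top16",(230,165,400,305),4)
E
```

```text
t 14.03 mixer [-162.  -256.1  185.6] jawdeg(mixer) -32.2 down [ 0.    -0.001 -1.   ] F [-0.01  0.04  0.2 ] gap 0.4 q [-0.54  0.2   1.65 -0.    1.3  -0.13]
```

View pics/top16.png

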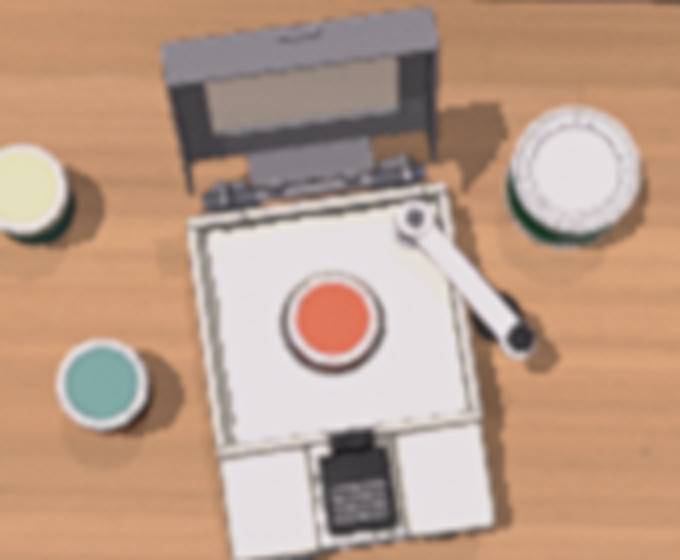

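View pics/side16.png

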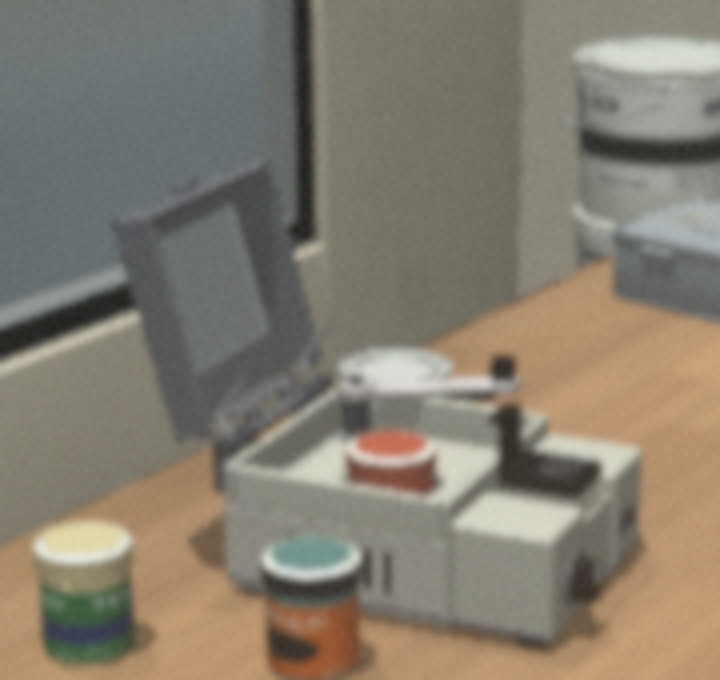

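```bash
python3 - <<'E'
from h import *
from cell import ticket
c=cams.camera("top"); U=lambda x,y:(230+(x+.5)/4-.5,165+(y+.5)/4-.5)
k=w2m(onz(c,*U(520,337),94)); q=w2m(onz(c,*U(415,218),84)); print(k,q,np.radians((np.degrees(np.arctan2(*(k-q)[1::-1]))%360)-132))
for a,z in(((23,188),60),((103,382),60),((576,170),62)): print(onz(c,*U(*a),z).round(1))
# lid angle: top/front edge of open lid, upper outer corner line at local a=130,b=22.5 ; lower edge a=128,b=-1
for th in(1.7,1.85):
    f=lambda a,b,y:m2w(70-a*np.cos(th)+b*np.sin(th),y,77+a*np.sin(th)+b*np.cos(th))
    print(th,[(4*(proj(c,f(a,b,y))-[230,165])).round() for a,b,y in((128,-1,66),(128,-1,-66),(130,22.5,66),(130,22.5,-66))])
E
```

```text
[-25.0609955  -92.96611857  94.        ] [ 45.69748325 -48.35245725  84.        ] 1.4003070938147597
[639.9 220.   60. ]
[536.1 173.   60. ]
[656.1 -77.7  62. ]
1.7 [array([173., 120.]), array([450.,  84.]), array([167.,  72.]), array([443.,  37.])]
1.85 [array([168.,  83.]), array([444.,  48.]), array([163.,  39.]), array([437.,   4.])]
```

```bash
python3 -c "
from cell import ticket; print(ticket.sign_off())"
```

```text
the job is handed in; nothing more can be done
None
```

The job is done in the order asked and handed in at about 14 s. I pressed the tab at about 6 N, which released the lid. I then pushed the lid back past upright until it fell open, and swung the retaining arm round to its stop, where it met about 7 N.

**Last checks, with the robot clear:**
- **Retaining arm:** it measures 1.40 rad in the top view, which is its stop.
- **Lid:** its edges lie where they should for 1.85 rad, fully open.
- **Pot:** it is still standing in its cup.
- **Bystanders:** the two pots and the tin are where they were, within about 1 mm.

**What disagreed:**
- **Height:** the reported TCP height was about 19 mm lower than the real height. The side view showed it, and the tab contact confirmed it (about 54 mm reported against 73.5 mm). I corrected for it in the later moves.
- **Side camera:** it also sat about 2 px off the top camera, so I took positions in the bench plane from the top view.

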